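Close up the socket rail

TASK

On the bench, four sockets stand in a touching row in the channel of an aluminium rail. With the fingertips, push on the last socket only, so that the whole row slides along the rail as one train until it is fully home against the end stop; then swing the steel keeper arm fully across the channel behind the row. Slide the sockets upright without lifting or tipping them, and leave the tin, the tape roll and the wrench where they are.

Things in the scene. Friction and masses are not known exactly. Their poses are not given: they have to be found in the camera images.
- rail: Aluminium rail fixed to the bench: a straight open-topped channel along its own y axis; +y points to the end stop, z up. Origin: underside centre, at bench height. Channel floor 5 mm above the bench, 37 mm wide inside, 50 mm outside, wall tops 13 mm above the bench. It runs from y = -170 mm (open end) to the stop face at y = +150 mm. A pad with the keeper juts out on its -x side.
- rail_stop (a point): Middle of the end stop's inner face, at rail y = +150 mm, 20 mm above the bench. The stop is a block across the channel, 14 mm thick, its top 34 mm above the bench.
- keeper_pivot (a point): Pivot of the keeper, on its vertical axis at half the height of the keeper arm: 50 mm to the -x side of the channel's centre line, at rail y = +1 mm, 21 mm above the bench. Closed, the arm's face towards the row is at rail y = +7 mm, 7 mm behind a row that is fully home.
- keeper_tip (a point): Free end of the keeper arm, at half its height, 80 mm from the pivot; moves with the arm. The arm is flat steel, 12 mm wide and 10 mm thick, 16 to 26 mm above the bench. It swings level and stays where it is left (no spring; about 1 N at 50 mm from the pivot moves it).
- keeper (a joint): Keeper arm angle, rad, growing counter-clockwise seen from above. 0 = fully open: the arm points away from the stop (rail -y), splayed 30 degrees outwards to rail -x; 0.52 = parallel to the channel; 2.09 (hard stop) = closed, straight across the channel along rail +x.
- socket_1: Plain dark steel impact socket, a round cylinder 34 mm in diameter and 40 mm tall standing upright on the channel floor, nearest the end stop. Origin: centre of its underside. z up; its turn about z means nothing. 0.10 to 0.21 kg; the whole row takes some 2 to 8 N to slide. Home, its origin is at rail y = 133 mm.
- socket_2: Plain dark steel impact socket, a round cylinder 34 mm in diameter and 40 mm tall standing upright on the channel floor, second from the stop. Origin: centre of its underside. z up; its turn about z means nothing. 0.10 to 0.21 kg; the whole row takes some 2 to 8 N to slide. Home, its origin is at rail y = 99 mm.
- socket_3: Plain dark steel impact socket, a round cylinder 34 mm in diameter and 40 mm tall standing upright on the channel floor, third from the stop. Origin: centre of its underside. z up; its turn about z means nothing. 0.10 to 0.21 kg; the whole row takes some 2 to 8 N to slide. Home, its origin is at rail y = 65 mm.
- socket_4: Plain dark steel impact socket, a round cylinder 34 mm in diameter and 40 mm tall standing upright on the channel floor, the last of the row, farthest from the stop: the one to push on. Origin: centre of its underside. z up; its turn about z means nothing. 0.10 to 0.21 kg; the whole row takes some 2 to 8 N to slide. Home, its origin is at rail y = 31 mm.
- tin: Bystander: loose round tin, 60 mm in diameter and 65 mm tall, on the bench on the far side (rail +x). Origin: centre of its underside.
- tape_roll: Bystander: loose roll of tape lying flat, 90 mm outside diameter, 24 mm tall, on the bench on the rail's +x side. Origin: centre of its underside.
- wrench: Bystander: loose wrench 160 mm long lying on the bench on the rail's -x side near the stop, along its own x axis. Origin: about its middle, on the bench.
Mind the look-alikes: they are no part of the job. What is shaped like the socket_3 but orange is not meant.

How it is judged:
By the outcome, as a careful person would: the job done as asked, in the order asked, and still so for the second after the job is handed in, with the robot touching nothing.
It also fails if it takes over 54 s, if anything falls off the work surface, if the arm or the gripper's body presses on something with over 40 N, if the wrist force passes 120 N, or if a joint passes its speed limit or range.

ROBOT

A 6-joint arm with a two-finger parallel gripper is mounted at the origin on the work surface. World frame = base frame: x ahead of the robot, y to its left, z up, the work surface at z = 0. Lengths are in m, angles in degrees, forces in N, time in s.
With the tool pointing down it reaches from about 0.3 to 0.75 m from the base axis. Payload 8.5 kg.
Tool frame: the origin (TCP) lies between the finger pads; the fingertips stand 19 mm ahead of it and the grasp point (between the pads) is the TCP; z points along the fingers, y is the direction in which the jaws open and shut (so a half turn about z gives the same grasp; the last joint's range is limited). The gripper opens to 85 mm and grips with 20 to 120 N. Pads are 22 mm wide; open, the fingers measure 114 mm over their backs; the gripper's body (76 mm by 85 mm) begins 54 mm behind the grasp point. The pads swing forward as they close: fully open they stand 13 mm farther back than shut.
Start: joints at [62.607, 21.807, 74.336, -0, 83.858, -12.336], TCP at [0.143, 0.531, 0.25] pointing down, gripper open.
Joint ranges: [-178.18, 178.18], [-50.72, 133.34], [12.68, 142.11], [-81.47, 261.47], [9.98, 163.14], [-165.26, 165.26]. Speed limits (degrees/s): [136.94, 136.94, 180, 180, 180, 180].

INTERFACE

Orientations are given as a 3x3 rotation matrix whose columns are the frame's x, y, z axes.
In Python, from rig import env gives the robot as it stands.
- The arm moves only by the shell command python3 -m pendant 'ROWS' [OPENING] [FORCE]. ROWS is JSON, a list of rows, each a list of 2 entries, a list of its own where there are three numbers: the shift along the tool's x, y, z scaled (see below), then the turn, a rotation vector about the tool's x, y, z scaled (see below). A call has 1 to 20 rows; each row shifts and turns the commanded pose from where the row before left it, along the tool's axes as they then stand; what a row does not reach is not made up. The controller multiplies each number of a shift by 0.1 m and each number of a turn by pi/2 rad. A row lasts 1/8 s, in which the tool goes at most 62.5 mm and 10.7 degrees, less where a joint would pass 70% of its speed; a pose out of reach is approached as far as the arm can. A call with a number of a shift or a turn outside -1 to 1 is refused whole. A call with a gripper value outside its range is refused whole. OPENING is the gripper command: -1 is shut, 1 is fully open, values between are in proportion, set as the call begins (- or left out, the last holds). The fingers move at their own pace and stop on an object; FORCE is the grip in N (left out, the last holds). Time passes only in rows, so rows that do not move let the fingers close. It gives the time, the measured TCP pose, the force and the opening at its end, in the units of the state.
- env.observe(): the state, without advancing time (a new reading comes with each control period).
- env.get_image(name): name is "side" or "top"; returns a dict with "image" (480x640x3 uint8, red, green, blue), "K" (3x3 intrinsics, pixels), "R" (3x3) and "t" (3): a world point X has camera coordinates R X + t. Camera axes: x right, y down, z forward; pixel columns grow to the right and rows downward; lengths in m; the calibration is good to about 2 mm. A picture is of the moment at which its call begins. There is no depth.
- env.close_job(): hands the job in, once; it reports no verdict.
The state is a dict: "time_s": time; "q": joint angles; "qvel": joint speeds; "joint_efforts": joint torques, N m; "position": TCP position; "tool_rot": TCP orientation; "ft_force": force on the tool from outside, world axes, zero at the start; "wrist_torque": the same for the moment, N m; "grip_width": finger opening in m.
Only numpy, scipy, OpenCV 4.12 (cv2) and the standard library are available. Lean on these libraries where they do the work, as an engineer would, in place of code of your own. Each camera call takes 0.05 s, during which the arm holds its last target.

## Working session

There is one attempt and no reset: what is moved stays moved. The work goes in short steps, Python scripts to look and compute and a shell command to move; the robot and the scene stay as the last step left them, time stands still between calls to the robot, and variables do not carry over. Pictures are saved under pics/ and viewed, and the job is handed in when it is done.

```bash
mkdir -p pics; ls; python3 - <<'E'
from rig import env
import cv2,numpy as np
s=env.observe()
for k,v in s.items(): print(k,np.round(v,4).tolist())
for n in("top","side"):
    d=env.get_image(n); cv2.imwrite(f"pics/{n}0.png",d["image"][:,:,::-1]); print(n,d["K"].tolist(),np.round(d["R"],4).tolist(),d["t"])
E
```

```text
pics
time_s 0.0
q [62.6057, 21.8417, 74.3864, 0.0002, 83.8585, -12.3355]
qvel [0.0378, -0.0567, 0.0264, 0.0069, 0.0106, -0.1321]
joint_efforts [-0.0004, -44.8459, -23.1272, -0.0002, 0.0048, -0.0]
position [0.1428, 0.5309, 0.2497]
tool_rot [[-0.9657, 0.2598, -0.0007], [0.2598, 0.9657, -0.0013], [0.0003, -0.0015, -1.0]]
ft_force [0.1682, 0.4105, 0.0309]
wrist_torque [0.0909, 0.0056, 0.0455]
grip_width 0.0856
top [[523.1141079315514, 0.0, 323.5199492354324], [0.0, 523.1141079315514, 234.64151591623823], [0.0, 0.0, 1.0]] [[-0.0112, -0.9999, -0.013], [-0.9966, 0.0122, -0.0809], [0.081, 0.0121, -0.9966]] [0.03231014 0.56639728 0.73798034]
side [[502.83535969684687, 0.0, 322.4135545801199], [0.0, 502.83535969684687, 226.18833508398495], [0.0, 0.0, 1.0]] [[-0.9, -0.4358, 0.0086], [-0.2385, 0.4758, -0.8466], [0.3648, -0.764, -0.5322]] [0.55077048 0.17636488 0.46078406]
```

View pics/top0.png

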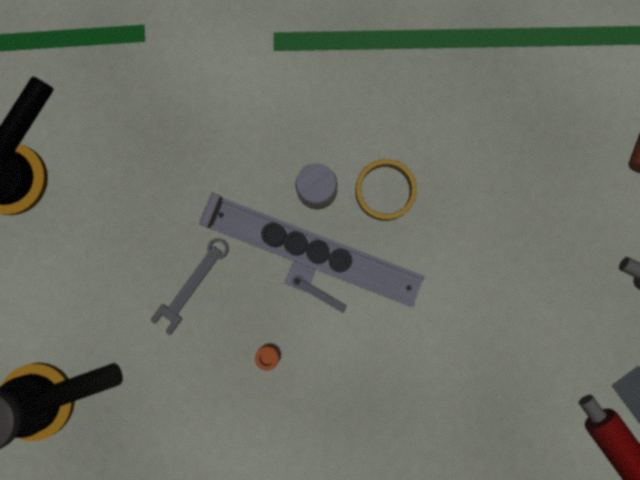

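View pics/side0.png

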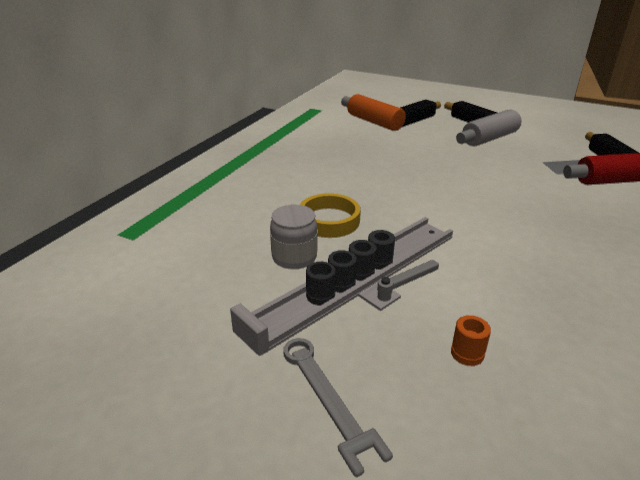

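The top view shows the rail from its stop at (210,210) to its open end at (418,290). The four dark sockets sit at (274,235), (296,243), (318,251) and (340,260), and the keeper pivot is at (297,281) with its tip at (345,308). The orange look-alike at (267,357) is off the rail and isn't wanted, so the socket to push on is the dark one at (340,260), farthest from the stop.

```bash
cat > h.py <<'E'
from rig import env
import cv2,numpy as np
def ray(d,uv,z):
    K,R,t=d["K"],np.array(d["R"]),np.array(d["t"])
    C=-R.T@t; v=R.T@np.linalg.inv(K)@np.array([uv[0],uv[1],1.0])
    return C+v*(z-C[2])/v[2]
def proj(d,X):
    p=d["K"]@(np.array(d["R"])@np.array(X)+d["t"]); return p[:2]/p[2]
E
python3 - <<'E'
from h import *
d=env.get_image("top"); im=d["image"]
c=cv2.resize(im[180:330,190:440],None,fx=3.2,fy=3.2,interpolation=cv2.INTER_CUBIC)
cv2.imwrite("pics/top_crop.png",c[:,:,::-1])
g=im.max(2); m=((g<60)).astype(np.uint8); m[:, :190]=0;m[:,440:]=0;m[:180]=0;m[330:]=0
cv2.imwrite("pics/m.png",m*255)
for y,x in((235,274),(248,285),(260,340),(281,297),(300,330),(285,400),(350,200),(210,215)): print(x,y,im[y,x])
d=env.get_image("side");c=cv2.resize(d["image"][190:370,220:470],None,fx=3.2,fy=3.2,interpolation=cv2.INTER_CUBIC)
cv2.imwrite("pics/side_crop.png",c[:,:,::-1])
E
```

```text
274 235 [38 39 41]
285 248 [52 51 59]
340 260 [37 37 42]
297 281 [40 39 44]
330 300 [74 76 83]
400 285 [88 89 99]
200 350 [117 119 108]
215 210 [45 42 40]
```

View pics/top_crop.png

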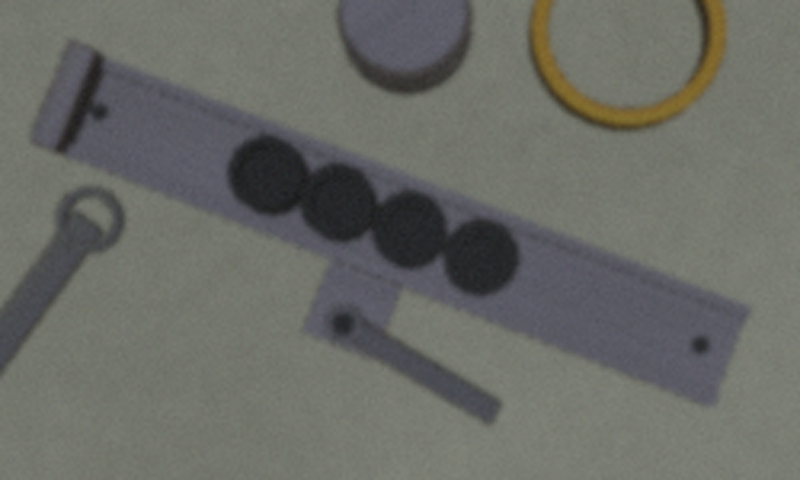

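View pics/side_crop.png

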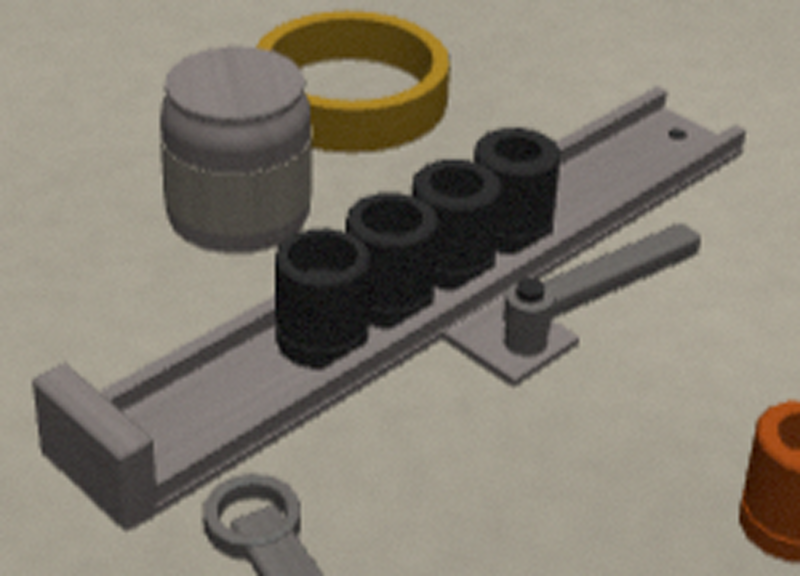

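```bash
python3 - <<'E'
from h import *
d=env.get_image("top"); im=d["image"]; 
def full(u,v): return np.array([u/3.2+190-.35,v/3.2+180-.35])
C=-np.array(d["R"]).T@d["t"];print("cam",C)
A=ray(d,full(750,310),.013)[:2];B=ray(d,full(714,406),.013)[:2]
S1=ray(d,full(75,40),.034)[:2];S2=ray(d,full(33,138),.034)[:2]
S3=ray(d,full(104,55),.034)[:2]
print(A,B,np.linalg.norm(A-B),S1,S2,np.linalg.norm(S1-S2),S3)
m1=(A+B)/2;m2=(S1+S2)/2;L=np.linalg.norm(m2-m1);print("len",L)
# edge lines by blue-ish mask
b=im.astype(int);m=((b[:,:,2]-b[:,:,1]>2)&(b.max(2)<125)).astype(np.uint8)
m=cv2.medianBlur(m*255,5);
dk=((im.max(2)<58)).astype(np.uint8);dk[:225]=0;dk[275:]=0;dk[:,:255]=0;dk[:,360:]=0
g=cv2.GaussianBlur(im[:,:,1],(5,5),0)
cv2.imwrite("pics/rm.png",np.hstack([m[180:330,190:440],dk[180:330,190:440]*255]))
dt=cv2.distanceTransform(dk,cv2.DIST_L2,5)
y=(m2-m1)/L; x=np.array([y[1],-y[0]])
print("yaw y axis",np.degrees(np.arctan2(y[1],y[0])),y)
o=m1+y*.170;print("origin est",o, "from stop",m2-y*.164)
for gs in((268,174),(339,202),(409,229),(481,257)):
    u,v=full(*gs).astype(int)
    w=dt.copy();mm=np.zeros_like(w);mm[v-4:v+5,u-4:u+5]=1
    w=w*mm;ys,xs=np.where(w>w.max()-.8)
    wt=w[ys,xs];P=ray(d,((xs*wt).sum()/wt.sum(),(ys*wt).sum()/wt.sum()),.045)[:2]
    print(u,v,w.max(),P,"rail",np.dot(P-o,x),np.dot(P-o,y))
for n,p,z in(("piv",(342,324),.03),("tipc",(491,411),.026)):
    P=ray(d,full(*p),z)[:2];print(n,P,np.dot(P-o,x),np.dot(P-o,y))
E
```

```text
cam [0.50506383 0.01649619 0.78173091]
[ 0.50436499 -0.12037425] [ 0.46104646 -0.10288567] 0.046715580786661465 [0.62952265 0.18474847] [0.58518837 0.20345236] 0.048118232499474715 [0.62249967 0.1715636 ]
len 0.33016455355938684
yaw y axis 67.81871327757453 [0.37753837 0.92599394]
origin est [0.54688724 0.04578901] from stop [0.54543922 0.04223741]
273 234 10.984499 [0.56469665 0.0944976 ] rail -0.0018979602073522974 0.05182759046461155
295 242 10.790699 [0.5536188  0.06537096] rail -0.001159560308185163 0.020674182198272904
317 251 10.984499 [0.54132145 0.03426921] rail -0.0008047227479117945 -0.012768562429604738
339 259 10.984499 [0.5286661  0.00287677] rail -0.0006716557107491347 -0.046615653779902455
piv [0.50017016 0.06502044] -0.050520338162700545 0.00017069162099657341
tipc [ 0.46060974 -0.00119882] -0.06215273526749913 -0.07608351316850873
```

View pics/rm.png

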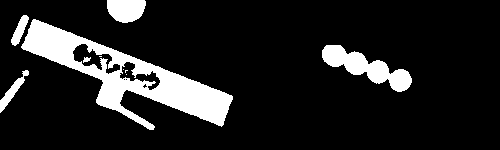

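```bash
python3 -m pendant '[[[0,0,0],[0,0,0.1075]],[[0,0,0],[0,0,0.1075]],[[0,0,0],[0,0,0.1075]],[[0,0,0],[0,0,0.1075]],[[0,0,0],[0,0,0.1075]],[[0,0,0],[0,0,0.1075]],[[0,0,0],[0,0,0.1075]],[[0,0,0],[0,0,0.1075]],[[0,0,0],[0,0,0.1075]],[[0,0,0],[0,0,0.1075]],[[0,0,0],[0,0,0]]]' -1 20
cat >> h.py <<'E'
TH=np.radians(68.2);RY=np.array([np.cos(TH),np.sin(TH),0]);RX=np.array([np.sin(TH),-np.cos(TH),0]);O=np.array([.546,.044,0])
def st():
    s=env.observe();p=np.array(s["position"]);R=np.array(s["tool_rot"]);f=np.array(s["ft_force"])
    print("t",s["time_s"],"rail",np.round([(p-O)@RX,(p-O)@RY,p[2]],4),"yaw",np.degrees(np.arctan2(R[1,0],R[0,0])).round(2),"z",R[:,2].round(4),"f rail",np.round([f@RX,f@RY,f[2]],2),"w",round(float(s["grip_width"]),4))
    return s
def go(rx,ry,z):
    s=env.observe();R=np.array(s["tool_rot"]);T=O+rx*RX+ry*RY+np.array([0,0,z])
    print("tool shift x0.1m",np.round(R.T@(T-s["position"])*10,3))
E
python3 -c "
from h import *
st();go(0,-.088,.25)"
```

```text
time_s: 1.62
position: [0.1429, 0.5311, 0.2502]
tool_rot: [[0.37, 0.929, -0.0], [0.929, -0.37, -0.0], [-0.0, 0.0, -1.0]]
ft_force: [-0.0, -0.3, 0.4]
grip_width: 0.0002
t 1.625 rail [-0.5552  0.3025  0.2502] yaw 68.28 z [-1.e-04 -3.e-04 -1.e+00] f rail [ 0.09 -0.24  0.44] w 0.0002
tool shift x0.1m [-3.913e+00  5.546e+00  3.000e-03]
```

```bash
python3 -m pendant '[[[-0.326,0.462,0],[0,0,0]],[[-0.326,0.462,0],[0,0,0]],[[-0.326,0.462,0],[0,0,0]],[[-0.326,0.462,0],[0,0,0]],[[-0.326,0.462,0],[0,0,0]],[[-0.326,0.462,0],[0,0,0]],[[-0.326,0.462,0],[0,0,0]],[[-0.326,0.462,0],[0,0,0]],[[-0.326,0.462,0],[0,0,0]],[[-0.326,0.462,0],[0,0,0]],[[-0.326,0.462,0],[0,0,0]],[[-0.326,0.462,0],[0,0,0]],[[0,0,0.4],[0,0,0]],[[0,0,0.4],[0,0,0]],[[0,0,0.4],[0,0,0]],[[0,0,0],[0,0,0]]]'
python3 -c "
from h import *
st();go(0,-.088,.036)
for n in('top','side'):
    d=env.get_image(n);cv2.imwrite('pics/%s1.png'%n,d['image'][:,:,::-1])"
```

```text
time_s: 3.62
position: [0.5111, -0.0378, 0.1285]
tool_rot: [[0.369, 0.929, -0.005], [0.929, -0.369, 0.002], [-0.0, -0.005, -1.0]]
ft_force: [0.8, -0.8, 0.7]
grip_width: 0.0001
t 3.625 rail [-0.002  -0.0889  0.1285] yaw 68.35 z [-0.0052  0.0017 -1.    ] f rail [ 1.05 -0.41  0.73] w 0.0001
tool shift x0.1m [0.009 0.025 0.925]
```

View pics/side1.png

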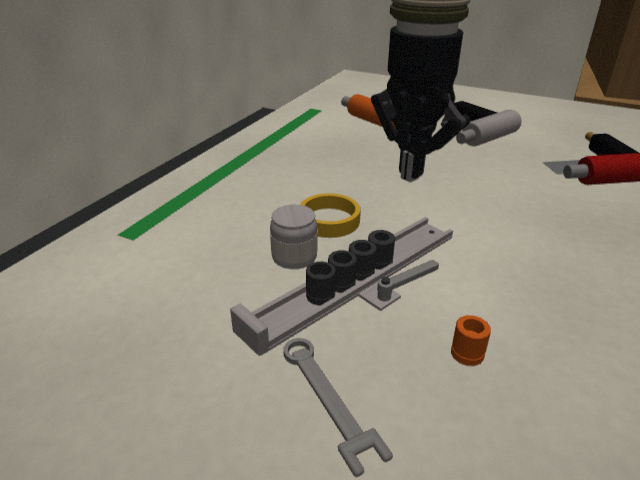

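View pics/top1.png

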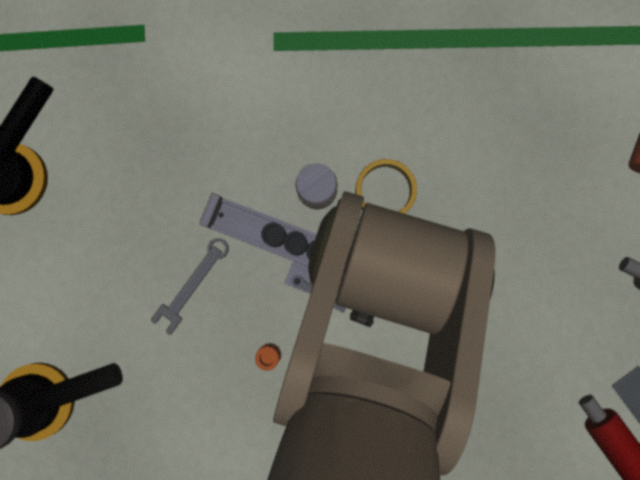

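Side view: the shut fingertips hang at (408,178) above the open part of the channel, behind the last socket at (382,247). I'm going down.

```bash
python3 -m pendant '[[[0,0.02,0.3],[0,0,0]],[[0,0,0.3],[0,0,0]],[[0,0,0.2],[0,0,0]],[[0,0,0.12],[0,0,0]],[[0,0,0],[0,0,0]],[[0,0,0],[0,0,0]]]'
python3 -c "
from h import *
st();go(0,-.088,.036)
d=env.get_image('side');print(proj(d,O+RX*-.001-RY*.088+[0,0,.017]));c=cv2.resize(d['image'][100:320,220:480],None,fx=2.7,fy=2.7,interpolation=cv2.INTER_CUBIC)
cv2.imwrite('pics/side2.png',c[:,:,::-1])"
```

```text
time_s: 4.47
position: [0.5148, -0.039, 0.0394]
tool_rot: [[0.371, 0.929, 0.002], [0.929, -0.371, -0.001], [0.0, 0.002, -1.0]]
ft_force: [-0.0, -0.3, 0.2]
grip_width: 0.0001
t 4.475 rail [ 0.0018 -0.0886  0.0394] yaw 68.21 z [ 1.9e-03 -6.0e-04 -1.0e+00] f rail [ 0.08 -0.26  0.18] w 0.0001
tool shift x0.1m [ 0.006 -0.018  0.034]
[402.32676481 242.76455943]
```

View pics/side2.png

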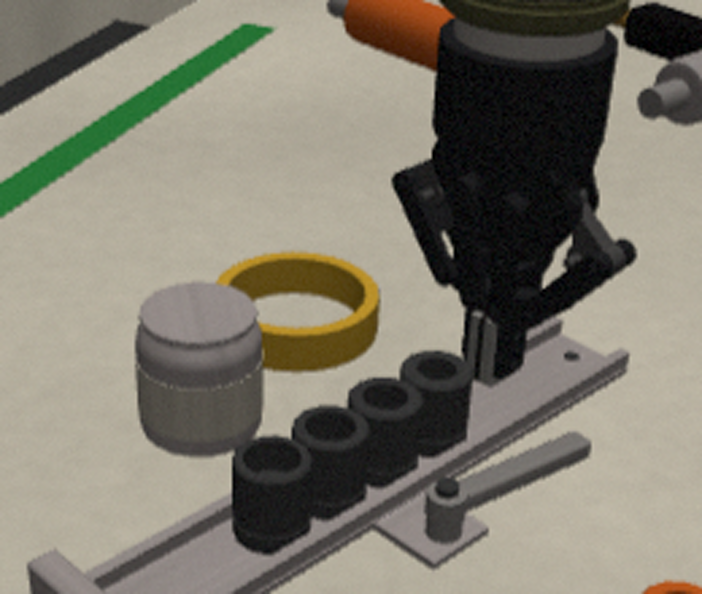

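```bash
python3 -m pendant '[[[0,-0.01,0.03],[0,0,0]],[[0.04,0,0],[0,0,0]],[[0.04,0,0],[0,0,0]],[[0.04,0,0],[0,0,0]],[[0.04,0,0],[0,0,0]],[[0.03,0,0],[0,0,0]],[[0.03,0,0],[0,0,0]],[[0.03,0,0],[0,0,0]],[[0,0,0],[0,0,0]]]'
python3 -c "
from h import *
st();go(0,0.003,.036)
d=env.get_image('top');T=ray(d,(316,183),.065)-O;print('tin',T@RX,T@RY)
d=env.get_image('side');c=cv2.resize(d['image'][100:320,220:480],None,fx=2.7,fy=2.7,interpolation=cv2.INTER_CUBIC)
cv2.imwrite('pics/side3.png',c[:,:,::-1])"
```

```text
time_s: 5.65
position: [0.5226, -0.015, 0.0353]
tool_rot: [[0.371, 0.928, 0.0], [0.928, -0.371, 0.0], [0.0, 0.0, -1.0]]
ft_force: [-0.2, -1.9, 1.6]
grip_width: -0.0001
t 5.65 rail [ 0.0002 -0.0635  0.0353] yaw 68.2 z [ 2.e-04  2.e-04 -1.e+00] f rail [ 0.47 -1.82  1.58] w -0.0001
tool shift x0.1m [ 0.665 -0.002 -0.007]
tin 0.08630379814141094 0.024615079714484612
```

View pics/side3.png

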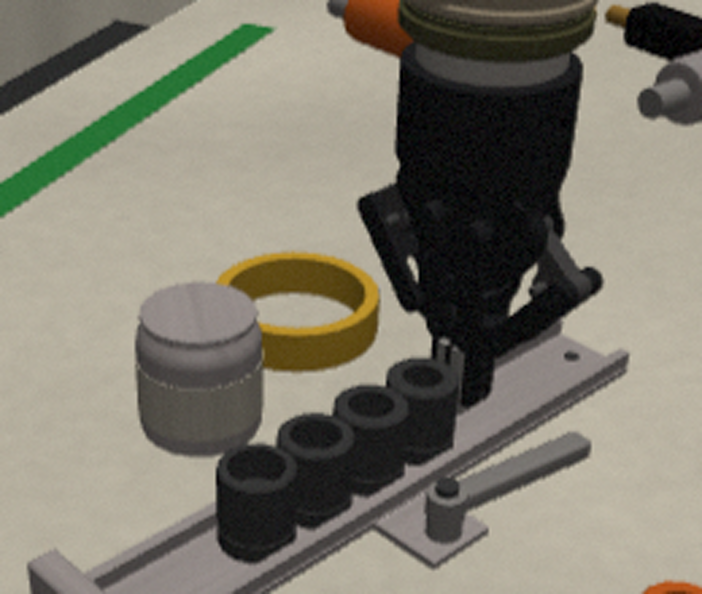

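```bash
python3 -c "
from h import *
d=env.get_image('side')
for x in(-.04,-.05,-.06):
  for z in(.08,.1,.12): print(x,z,(proj(d,O+RX*x-RY*.0635+[0,0,z])-[220,100])*2.7)"
python3 -m pendant '[[[0.04,0,0],[0,0,0]],[[0.04,0,0],[0,0,0]],[[0.04,0,0],[0,0,0]],[[0.04,0,0],[0,0,0]],[[0.04,0,0],[0,0,0]],[[0.04,0,0],[0,0,0]],[[0.04,0,0],[0,0,0]],[[0.04,0,0],[0,0,0]],[[0.04,0,0],[0,0,0]],[[0.04,0,0],[0,0,0]],[[0.04,0,0],[0,0,0]],[[0.04,0,0],[0,0,0]],[[0.03,0,0],[0,0,0]],[[0.02,0,0],[0,0,0]],[[0,0,0],[0,0,0]]]'
python3 -c "
from h import *
st();go(0,0.003,.036)
d=env.get_image('side');c=cv2.resize(d['image'][140:360,200:460],None,fx=2.7,fy=2.7,interpolation=cv2.INTER_CUBIC)
cv2.imwrite('pics/side4.png',c[:,:,::-1])"
```

```text
-0.04 0.08 [538.20961319 324.38834308]
-0.04 0.1 [543.37352881 284.77645193]
-0.04 0.12 [548.72894487 243.69557955]
-0.05 0.08 [556.5028568  333.39206044]
-0.05 0.1 [562.05894402 293.51959683]
-0.05 0.12 [567.82333383 252.15227956]
-0.06 0.08 [575.18680592 342.58807842]
-0.06 0.1 [581.1508639  302.45295047]
-0.06 0.12 [587.34099795 260.7964436 ]
time_s: 7.68
position: [0.5421, 0.034, 0.0353]
tool_rot: [[0.371, 0.928, -0.0], [0.928, -0.371, -0.0], [-0.0, -0.0, -1.0]]
ft_force: [-1.3, -3.3, 1.9]
grip_width: 0.0003
t 7.675 rail [ 0.0001 -0.0107  0.0353] yaw 68.2 z [-3.e-04 -2.e-04 -1.e+00] f rail [ 0.07 -3.54  1.89] w 0.0003
tool shift x0.1m [ 0.137 -0.001 -0.007]
```

View pics/side4.png

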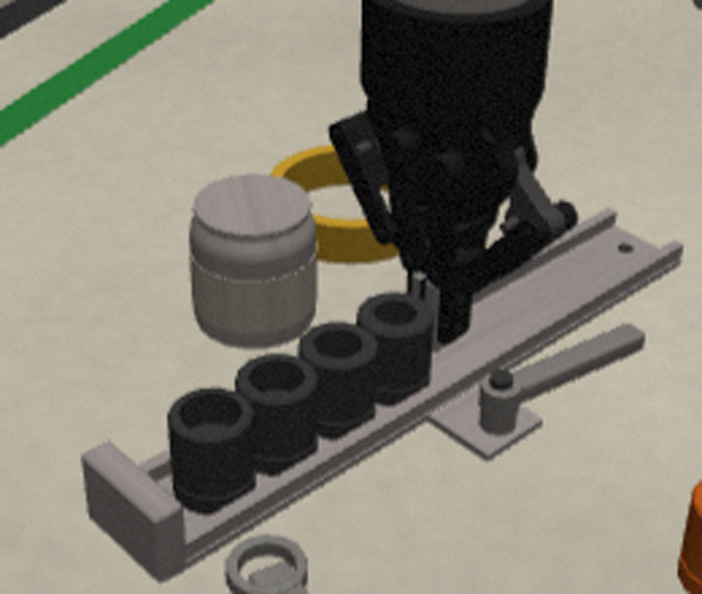

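The row is still touching and upright, with a gap left at the stop near (165,480) in the crop. I'm continuing in smaller steps.

```bash
python3 -m pendant '[[[0.025,0,0],[0,0,0]],[[0.025,0,0],[0,0,0]],[[0.025,0,0],[0,0,0]],[[0.02,0,0],[0,0,0]],[[0,0,0],[0,0,0]]]'
python3 -c "
from h import *
st()"
python3 -m pendant '[[[0.015,0,0],[0,0,0]],[[0.015,0,0],[0,0,0]],[[0,0,0],[0,0,0]]]'
python3 -c "
from h import *
st()"
```

```text
time_s: 8.35
position: [0.5457, 0.0428, 0.0353]
tool_rot: [[0.371, 0.928, -0.0], [0.928, -0.371, -0.0], [-0.0, -0.0, -1.0]]
ft_force: [-1.7, -4.3, 1.3]
grip_width: -0.0003
t 8.35 rail [ 0.0002 -0.0013  0.0353] yaw 68.19 z [-1.e-04 -1.e-04 -1.e+00] f rail [ 0.02 -4.67  1.33] w -0.0003
time_s: 8.72
position: [0.5468, 0.0455, 0.0354]
tool_rot: [[0.371, 0.928, -0.0], [0.928, -0.371, -0.0], [-0.0, -0.0, -1.0]]
ft_force: [-2.0, -4.0, 1.6]
grip_width: 0.0002
t 8.725 rail [0.0002 0.0017 0.0354] yaw 68.19 z [-1.e-04 -1.e-04 -1.e+00] f rail [-0.32 -4.47  1.65] w 0.0002
```

```bash
for i in 1; do python3 -m pendant '[[[0.015,0,0],[0,0,0]],[[0.01,0,0],[0,0,0]],[[0,0,0],[0,0,0]]]' >/dev/null; done
python3 -c "
from h import *
st()
d=env.get_image('side');c=cv2.resize(d['image'][200:360,210:400],None,fx=3.6,fy=3.6,interpolation=cv2.INTER_CUBIC)
cv2.imwrite('pics/side5.png',c[:,:,::-1])
d=env.get_image('top');c=cv2.resize(d['image'][180:300,190:340],None,fx=4,fy=4,interpolation=cv2.INTER_CUBIC)
cv2.imwrite('pics/top5.png',c[:,:,::-1])"
```

```text
t 9.1 rail [0.0002 0.0042 0.0353] yaw 68.19 z [-1.e-04 -1.e-04 -1.e+00] f rail [-0.32 -5.39  1.78] w 0.0
```

View pics/side5.png

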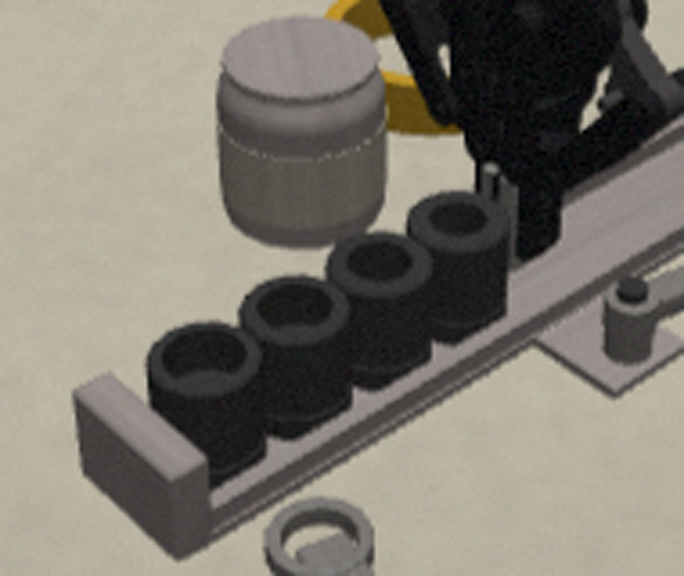

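View pics/top5.png

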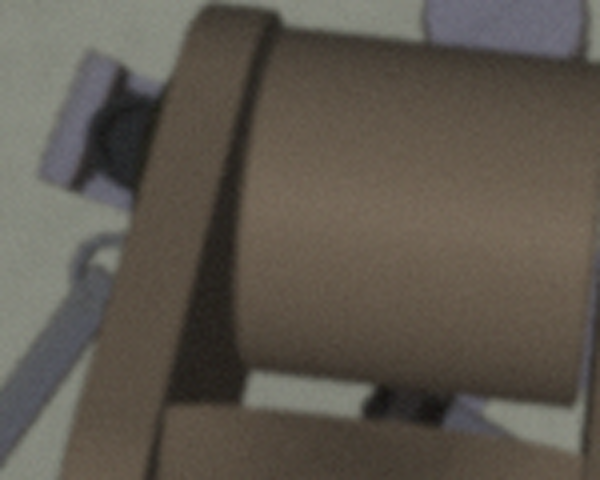

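The row is a few millimetres from the stop. I'll take 1 mm steps until the force jumps.

```bash
for i in 1; do python3 -m pendant '[[[0.01,0,0],[0,0,0]],[[0.01,0,0],[0,0,0]],[[0,0,0],[0,0,0]]]' >/dev/null; done
python3 -c "
from h import *
st()"; python3 -m pendant '[[[0.01,0,0],[0,0,0]],[[0.01,0,0],[0,0,0]],[[0,0,0],[0,0,0]]]' >/dev/null
python3 -c "
from h import *
st()"
```

```text
t 9.575 rail [0.0002 0.0047 0.0354] yaw 68.21 z [-0.0018 -0.0025 -1.    ] f rail [  0.68 -15.29   4.23] w -0.0001
t 9.95 rail [0.0001 0.005  0.0354] yaw 68.22 z [-0.0037 -0.005  -1.    ] f rail [ -0.54 -26.28   7.93] w 0.0001
```

The force jumped from 5 N to 26 N and the fingers stalled, so the row is home. I'll back off, lift, and move to the outer side of the keeper.

```bash
python3 -m pendant '[[[-0.02,0,0],[0,0,0]],[[-0.03,0,0],[0,0,0]],[[-0.1,0,0],[0,0,0]],[[-0.2,0,0],[0,0,0]],[[-0.1,0,-0.2],[0,0,0]],[[0,0,-0.4],[0,0,0]],[[0,0,-0.3],[0,0,0]],[[0,-0.3,0],[0,0,0]],[[0,-0.4,0],[0,0,0]],[[0,-0.4,0],[0,0,0]],[[0,-0.4,0],[0,0,0]],[[0,0,0],[0,0,0]]]'
python3 -c "
from h import *
st()
for n in('side','top'):
  d=env.get_image(n);cv2.imwrite('pics/%s6.png'%n,d['image'][:,:,::-1])
  if n=='top':
    P=ray(d,(267,357),.04)-O;print('orange',P@RX,P@RY)
"
```

```text
time_s: 11.45
position: [0.3908, 0.0658, 0.1254]
tool_rot: [[0.371, 0.929, -0.001], [0.929, -0.371, 0.0], [-0.0, -0.001, -1.0]]
ft_force: [0.5, -0.1, -0.1]
grip_width: -0.0002
t 11.45 rail [-0.1522 -0.0374  0.1254] yaw 68.23 z [-1.4e-03  4.0e-04 -1.0e+00] f rail [ 0.49  0.09 -0.1 ] w -0.0002
orange -0.1636553464191458 0.001773815598201351
```

View pics/side6.png

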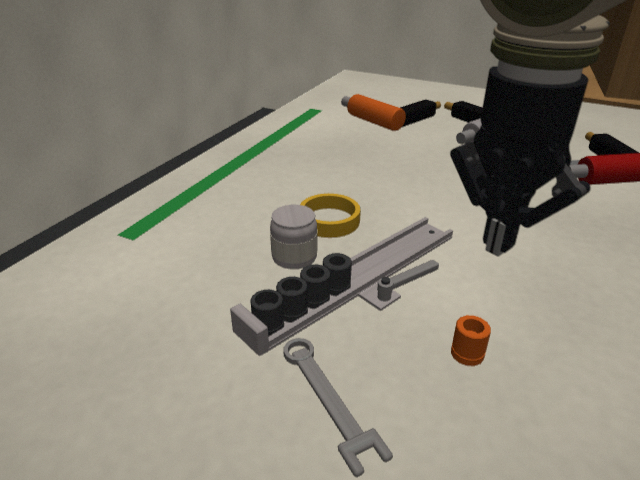

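View pics/top6.png

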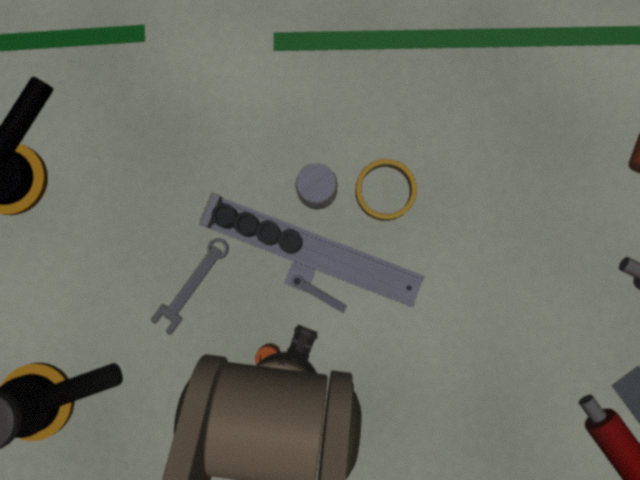

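The top view now shows the sockets at about (225,216), (247,224), (269,233) and (291,241), hard against the stop. The keeper hasn't moved, with its pivot at (297,281) and tip at (345,308). Next I'll check the row and work out the sweep.

```bash
python3 - <<'E'
from h import *
d=env.get_image("top");im=d["image"]
dk=((im.max(2)<58)).astype(np.uint8);dk[:200]=0;dk[262:]=0;dk[:,:208]=0;dk[:,310:]=0
P=ray(d,(290.5,240.5),.045)-O;print("s4",P@RX,P@RY)
P=ray(d,(225,216),.045)-O;print("s1",P@RX,P@RY)
# keeper line: pixels
for uv in((297,281),(345,308)):
    P=ray(d,uv,.026)-O;print(uv,P@RX,P@RY)
a=[P@RX+.05,P@RY-.001];print("phi",np.degrees(np.arctan2(a[1],a[0])),np.hypot(*a))
prev=np.array([st()["position"]-O]);prev=np.array([prev[0]@RX,prev[0]@RY])
for phi,cl in((-97,.014),(-95,0),(-80,0),(-65,0),(-50,0),(-35,0),(-20,0),(-10,0),(0,0)):
    f=np.radians(phi);a=np.array([np.cos(f),np.sin(f)]);n=np.array([-a[1],a[0]])
    h=.0145*abs(n[0])+.011*abs(n[1])
    p=np.array([-.05,.001])+.055*a-(.006+h+cl)*n
    dd=(p-prev);print(phi,p.round(4),"tool x,y units",(dd[::-1]*10).round(3));prev=p
E
```

```text
s4 -4.039578808227934e-05 0.030328259711406867
s1 -0.0011105252063993909 0.12998088361131716
(297, 281) -0.05036511862464915 0.002036765502591613
(345, 308) -0.06139165273242262 -0.07618624137502487
phi -98.39548151769243 0.07802234045182004
t 11.6 rail [-0.1488 -0.037   0.1255] yaw 68.16 z [ 1.3e-03 -2.0e-04 -1.0e+00] f rail [ 0.3   0.03 -0.8 ] w 0.0001
-97 [-0.0922 -0.0492] tool x,y units [-0.123  0.566]
-95 [-0.0761 -0.0519] tool x,y units [-0.027  0.161]
-80 [-0.0623 -0.057 ] tool x,y units [-0.051  0.138]
-65 [-0.0483 -0.0589] tool x,y units [-0.019  0.14 ]
-50 [-0.0332 -0.0567] tool x,y units [0.022 0.151]
-35 [-0.0183 -0.0497] tool x,y units [0.07  0.148]
-20 [-0.0056 -0.0378] tool x,y units [0.118 0.127]
-10 [ 0.0008 -0.0276] tool x,y units [0.102 0.064]
0 [ 0.005 -0.016] tool x,y units [0.116 0.042]
```

```bash
python3 -m pendant '[[[-0.06,0.28,0],[0,0,0]],[[-0.06,0.27,0],[0,0,0]],[[0,0,0],[0,0,0]],[[0,0,0.3],[0,0,0]],[[0,0,0.3],[0,0,0]],[[0,0,0.2],[0,0,0]],[[0,0,0.08],[0,0,0]],[[0,0,0],[0,0,0]],[[0,0,0],[0,0,0]]]'
python3 -c "
from h import *
st();go(-.0922,-.0492,.037)
d=env.get_image('side');c=cv2.resize(d['image'][120:370,240:560],None,fx=2.4,fy=2.4,interpolation=cv2.INTER_CUBIC)
cv2.imwrite('pics/side7.png',c[:,:,::-1])"
```

```text
time_s: 12.72
position: [0.4402, 0.034, 0.038]
tool_rot: [[0.371, 0.928, 0.001], [0.928, -0.371, -0.0], [0.0, 0.001, -1.0]]
ft_force: [-0.7, 0.3, -0.2]
grip_width: 0.0001
t 12.725 rail [-0.0945 -0.0486  0.038 ] yaw 68.2 z [ 1.3e-03 -2.0e-04 -1.0e+00] f rail [-0.76 -0.02 -0.2 ] w 0.0001
tool shift x0.1m [-0.006  0.023  0.01 ]
```

View pics/side7.png

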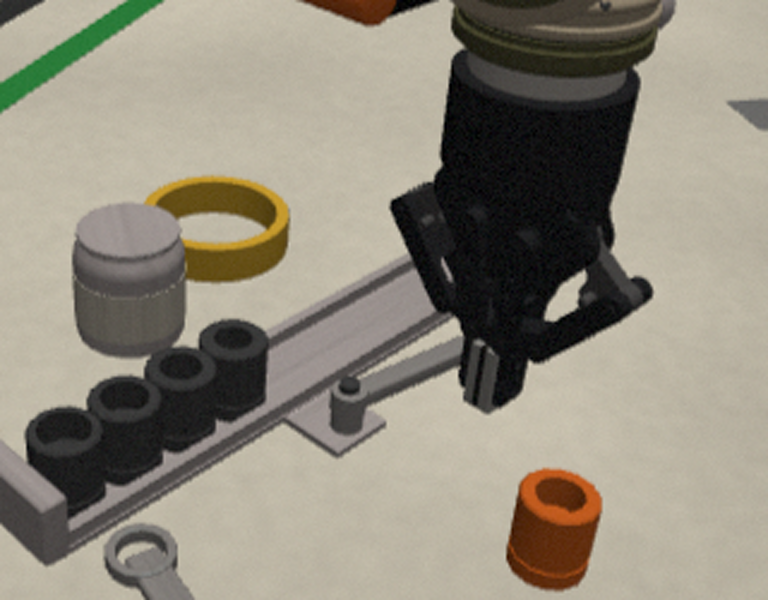

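The fingers stand on the outer (-x) side of the keeper arm, with the arm at (430,365) just beyond the tips at (487,400). I'll sweep the first half.

```bash
python3 -m pendant '[[[-0.011,0.061,0],[0,0,0]],[[-0.011,0.061,0],[0,0,0]],[[-0.011,0.061,0],[0,0,0]],[[-0.025,0.07,0],[0,0,0]],[[-0.025,0.07,0],[0,0,0]],[[-0.01,0.07,0],[0,0,0]],[[-0.01,0.07,0],[0,0,0]],[[0.011,0.075,0],[0,0,0]],[[0.011,0.075,0],[0,0,0]],[[0,0,0],[0,0,0]]]'
python3 -c "
from h import *
st();go(-.0332,-.0567,.038)
d=env.get_image('side');c=cv2.resize(d['image'][120:370,240:560],None,fx=2.4,fy=2.4,interpolation=cv2.INTER_CUBIC)
cv2.imwrite('pics/side8.png',c[:,:,::-1])"
```

```text
time_s: 14.02
position: [0.4945, 0.0035, 0.0373]
tool_rot: [[0.371, 0.928, 0.001], [0.928, -0.371, -0.0], [0.0, 0.001, -1.0]]
ft_force: [-0.5, 0.6, -0.7]
grip_width: 0.0
t 14.025 rail [-0.0328 -0.0567  0.0373] yaw 68.19 z [ 1.e-03 -3.e-04 -1.e+00] f rail [-0.67  0.36 -0.69] w 0.0
tool shift x0.1m [ 0.    -0.004 -0.007]
```

View pics/side8.png

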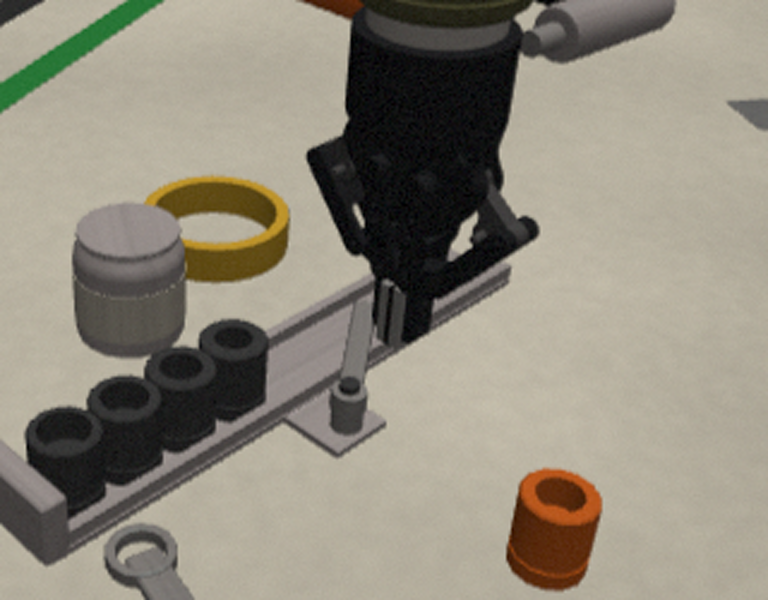

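The keeper arm is following, now at (357,330) in the crop and half across. I'll do the second half.

```bash
python3 -m pendant '[[[0.035,0.072,0],[0,0,0]],[[0.035,0.074,0],[0,0,0]],[[0.059,0.064,0],[0,0,0]],[[0.059,0.064,0],[0,0,0]],[[0.051,0.032,0],[0,0,0]],[[0.051,0.032,0],[0,0,0]],[[0.04,0.02,0],[0,0,0]],[[0.04,0.02,0],[0,0,0]],[[0,0,0],[0,0,0]]]'
python3 -c "
from h import *
st();go(.005,-.016,.038)"
python3 -m pendant '[[[0.015,0,0],[0,0,0]],[[0.015,0,0],[0,0,0]],[[0,0,0],[0,0,0]]]' >/dev/null
python3 -c "
from h import *
st()
d=env.get_image('side');c=cv2.resize(d['image'][120:370,240:560],None,fx=2.4,fy=2.4,interpolation=cv2.INTER_CUBIC)
cv2.imwrite('pics/side9.png',c[:,:,::-1])"
```

```text
time_s: 15.2
position: [0.543, 0.0242, 0.0374]
tool_rot: [[0.371, 0.929, 0.001], [0.929, -0.371, -0.0], [0.0, 0.001, -1.0]]
ft_force: [0.3, -1.0, -0.3]
grip_width: 0.0001
t 15.2 rail [ 0.0045 -0.0195  0.0374] yaw 68.21 z [ 8.e-04 -1.e-04 -1.e+00] f rail [ 0.7  -0.82 -0.32] w 0.0001
tool shift x0.1m [ 0.035  0.005 -0.006]
t 15.575 rail [ 0.0043 -0.0167  0.0374] yaw 68.19 z [ 2.e-04  1.e-04 -1.e+00] f rail [-0.11 -0.01  0.27] w 0.0
```

View pics/side9.png

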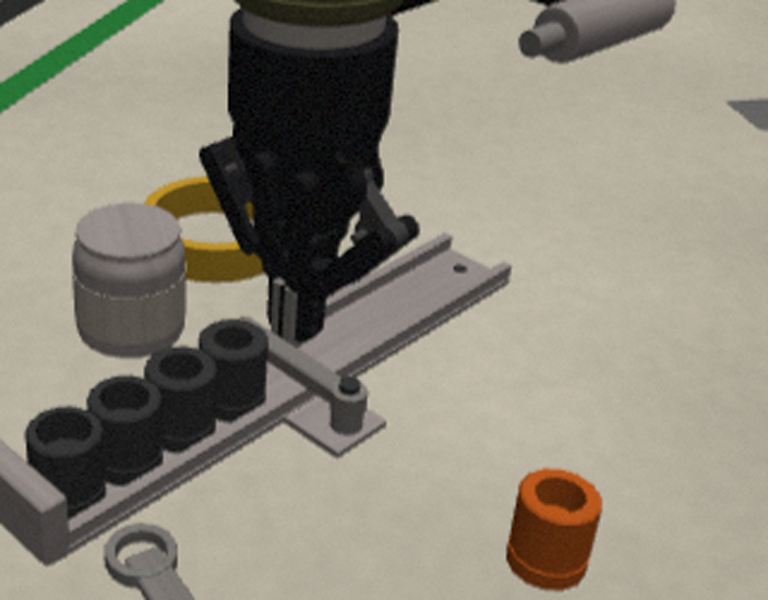

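```bash
python3 -m pendant '[[[0.01,0,0],[0,0,0]],[[0.01,0,0],[0,0,0]],[[0,0,0],[0,0,0]]]' >/dev/null
python3 -c "
from h import *
st()"
python3 -m pendant '[[[0.01,0,0],[0,0,0]],[[0.01,0,0],[0,0,0]],[[0,0,0],[0,0,0]]]' >/dev/null
python3 -c "
from h import *
st()"
```

```text
t 16.0 rail [ 0.0043 -0.0149  0.0373] yaw 68.2 z [ 0.e+00 -3.e-04 -1.e+00] f rail [ 1.36 -2.41  1.39] w 0.0003
t 16.375 rail [ 0.0044 -0.0144  0.0373] yaw 68.22 z [-0.0015 -0.0027 -1.    ] f rail [  1.14 -11.91   2.74] w 0.0001
```

The force rose from 2 N to 12 N and the fingers stalled, so the keeper is on its hard stop. I'll back off, lift, and check.

```bash
python3 -m pendant '[[[-0.02,0,0],[0,0,0]],[[-0.03,0,0],[0,0,0]],[[-0.15,0,0],[0,0,0]],[[-0.1,0,-0.2],[0,0,0]],[[0,0,-0.5],[0,0,0]],[[0,0,-0.5],[0,0,0]],[[-0.2,-0.4,0],[0,0,0]],[[-0.2,-0.5,0],[0,0,0]],[[-0.2,-0.5,0],[0,0,0]],[[0,-0.5,0],[0,0,0]],[[0,-0.2,0],[0,0,0]],[[0,0,0],[0,0,0]],[[0,0,0],[0,0,0]]]'
python3 -c "
from h import *
st()
d=env.get_image('side');c=cv2.resize(d['image'][170:370,220:480],None,fx=3,fy=3,interpolation=cv2.INTER_CUBIC)
cv2.imwrite('pics/side10.png',c[:,:,::-1])
d=env.get_image('top');c=cv2.resize(d['image'][150:340,140:440],None,fx=2.6,fy=2.6,interpolation=cv2.INTER_CUBIC)
cv2.imwrite('pics/top10.png',c[:,:,::-1])"
```

```text
time_s: 18.0
position: [0.3178, 0.0244, 0.1575]
tool_rot: [[0.372, 0.928, 0.001], [0.928, -0.372, -0.0], [0.0, 0.001, -1.0]]
ft_force: [0.5, -0.5, 0.3]
grip_width: 0.0001
t 18.0 rail [-0.2046 -0.1029  0.1575] yaw 68.17 z [ 1.2e-03 -4.0e-04 -1.0e+00] f rail [ 0.62 -0.31  0.33] w 0.0001
```

View pics/side10.png

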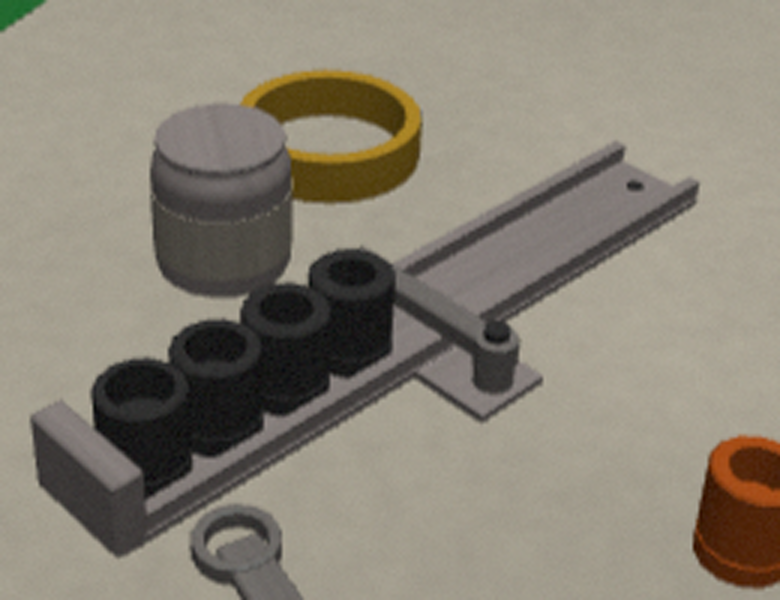

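View pics/top10.png

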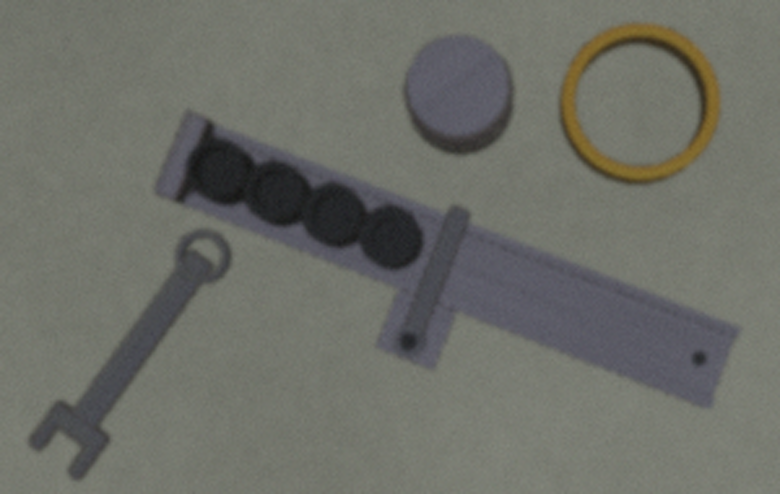

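```bash
python3 - <<'E'
from h import *
d=env.get_image("top")
for n,p,z in(("boss",(408,341),.032),("tip",(459,208),.026),("s4",(391,237),.045),("s1",(222,171),.045)):
    P=ray(d,(p[0]/2.6+139.7,p[1]/2.6+149.7),z)-O;print(n,(P@RX).round(4),(P@RY).round(4))
E
```

```text
boss -0.0502 0.0023
tip 0.0288 0.003
s4 -0.0007 0.0307
s1 -0.0004 0.1302
```

```bash
python3 -c "
from rig import env
print(env.close_job())"
```

```text
the job is handed in; nothing more can be done
None
```

The four sockets are home against the end stop and the keeper is closed across the channel behind them. I handed the job in at about 18 s of the 54 s allowed, with the gripper clear of everything.

- **Row:** I pushed only on the last socket with shut fingertips. The force went from about 5 N to 26 N and the fingers stalled, which I took as the row reaching the stop. The sockets look upright and touching in both views.
- **Keeper:** I swept it from its outer side until the force rose from 2 N to 12 N at its hard stop. The top view puts the arm within about 1° of straight across.
- **Bystanders:** the tin, tape roll and wrench look unmoved in the images. I judged that by eye and did not measure it.
- **One disagreement:** the top view puts socket 4 at rail y = 30.7 mm (31 expected) but socket 1 at 130 mm (133 expected). The four sockets measured 99.5 mm from first to last centre, less than the 102 mm possible when touching, so I took this as a scale error in my image measurement, not a gap at the stop.

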